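Swing the serving board round to point at the kettle

TASK

To lay things out for tea, make the long serving board point at the white kettle: push its free end sideways along the counter so that it swings round about the end where the navy sugar pot stands, and stop when the board's middle line points at the middle of the kettle. Keep the board flat on the counter and the sugar-pot end where it is, with the pot still standing on it, and do not disturb the kettle or the glass bowl.

Things in the scene. Friction and masses are not known exactly. Their poses are not given: they have to be found in the camera images.
- board: Loose wooden board 350 x 110 x 18 mm, 0.5 kg, on two 8 mm high cross battens (sides span z 8 to 26 mm). Origin: on the counter under the middle line where the pot stands, 55 mm from that end; x points along the board to the free end at +295 mm, z up. It rubs only at the battens (x = 0 and 260 mm): a slow sideways push within 60 mm of the free end turns it about its origin.
- sugar_pot: Loose round lidded sugar pot of navy ceramic with a ball knob, 90 mm across, 102 mm high, about 0.55 kg, standing on the board at its origin. Origin: centre of the pot's underside, 26 mm above the counter.
- kettle: White plastic kettle with a spout and a loop handle on a grey round power base, 160 mm across the base, 210 mm high, the handle reaching 125 mm from the middle on one side. It stands on the counter to the left or to the right of the board, out of the board's sweep. Origin: centre of its underside. Its own yaw does not matter.
- bowl: Empty round glass bowl, 170 mm across the rim, 75 mm high, standing on the counter on the side of the board where the kettle is not. Origin: centre of its underside.
There are look-alikes about, which are no part of the job. There is more than one size of the sugar_pot; the job needs the largest.

How it is judged (in metres and radians):
At the end, for the whole second after the job is handed in: Board flat and still, free end towards the kettle, its middle line within 100 mm (about 10 degrees) of the kettle's centre; its pot end within 40 mm of its start; pot upright on the board within 30 mm of the board's origin; kettle and bowl within 20 mm of their starts (x of kettle in the frame of board above 0 m and y of kettle in the frame of board between -0.1 and 0.1 m and distance of board from where it was at the start of the episode below 0.04 m and height (world z) of board below 0.004 m and angle between board's own z axis and vertical below 0.05 rad and horizontal distance between sugar_pot and board below 0.03 m and z of sugar_pot in the frame of board between 0.022 and 0.03 m and angle between sugar_pot's own z axis and vertical below 0.1 rad and distance of each of kettle, bowl from where it was at the start of the episode below 0.02 m and linear speed of each of board, sugar_pot below 0.01 m/s and angular speed of board below 0.05 rad/s); the robot touches nothing.
It fails at once if the board is lifted or tipped off the counter (angle between board's own z axis and vertical above 0.1 rad or height (world z) of board above 0.02 m).
It fails at once if the sugar pot is tipped or taken off the board (angle between sugar_pot's own z axis and vertical above 0.3 rad or z of sugar_pot in the frame of board above 0.045 m or z of sugar_pot in the frame of board below 0.015 m).
It fails at once if the kettle or the bowl is pushed away or tipped (distance of any of kettle, bowl from where it was at the start of the episode above 0.02 m or angle between any of kettle, bowl's own z axis and vertical above 0.2 rad).
It also fails if it takes over 51 s, if anything falls off the work surface, if the arm or the gripper's body presses on something with over 40 N, if the wrist force passes 120 N, or if a joint passes its speed limit or range.

ROBOT

A 6-joint arm with a two-finger parallel gripper is mounted at the origin on the work surface. World frame = base frame: x ahead of the robot, y to its left, z up, the work surface at z = 0. Lengths are in mm, angles in rad, forces in N, time in s.
With the tool pointing down it reaches from about 325 to 775 mm from the base axis. Payload 5.5 kg.
Tool frame: the origin (TCP) lies between the finger pads; the fingertips stand 17 mm ahead of it and the grasp point (between the pads) lies 2 mm behind it; z points along the fingers, x is the direction in which the jaws open and shut, and the axes are right-handed (so a half turn about z gives the same grasp; the last joint's range is limited). The gripper opens to 88 mm and grips with 3 to 60 N. Pads are 20 mm wide; open, the fingers measure 115 mm over their backs; the gripper's body (75 mm by 178 mm) begins 61 mm behind the grasp point.
Start: joints at [-1.228, 0.091, 1.231, -0, 1.82, -0.057], TCP at [233.541, -552.698, 239.631] pointing down, gripper open.
Joint ranges: [-2.87, 2.87], [-0.86, 2.18], [0.17, 2.46], [-1.51, 4.65], [0.06, 2.69], [-2.65, 2.65]. Speed limits (rad/s): [2.57, 2.57, 3.01, 3.14, 3.14, 3.14].

INTERFACE

Orientations are given as [roll, pitch, yaw] about the fixed x, y, z axes, in that order (R = Rz(yaw) Ry(pitch) Rx(roll)).
In Python, from workcell import r gives the robot as it stands.
- The arm moves only by the tool move_arm, never from a script. Its argument "commands" is one flat list of numbers, 6 for each row, row after row: the shift along the tool's x, y, z in mm, then the turn, a rotation vector about the tool's x, y, z in degrees. A call has 1 to 10 rows; each row is the pose to reach, as a shift and turn from the pose commanded when the call began, along the tool's axes at that moment; what a row does not reach only later rows make up. A row lasts 1/10 s, in which the tool goes at most 50 mm and 8.59 degrees, less where a joint would pass 70% of its speed; a pose out of reach is approached as far as the arm can. A call with a gripper value outside its range is refused whole. "fingers" is the closure, from 0 (fully open) to 1 (shut), set as the call begins (left out, the last holds). The fingers move at their own pace and stop on an object; the grip force is fixed at half the most. Time passes only in rows, so rows that repeat a pose let the fingers close. It gives the time, the measured TCP pose, the force and the opening at its end, in the units of the state.
- r.get_obs(): the state, without advancing time (a new reading comes with each control period).
- r.camera(name): name is "scene" or "side" or "wrist"; returns (picture, depth): 400x640x3 uint8, blue, green, red; 400x640 float32, mm along the optical axis (not along the pixel's ray), 0 where there is no reading.
- r.camera_model(name): a dict with "fx", "fy", "cx", "cy" (pixels), "camera_from_world" (4x4, takes a point from world to camera coordinates). Camera axes: x right, y down, z forward; pixel columns grow to the right and rows downward; lengths in mm; the calibration is good to about 2 mm. A picture is of the moment at which its call begins: read the wrist's pose just before it. camera_model takes no time and is no camera call; for the wrist camera it gives the pose at the moment of the call.
- r.hand_in(): hands the job in, once; it reports no verdict.
The state is a dict: "clock": time; "joint_pos": joint angles; "dq": joint speeds; "tau": joint torques, N m; "tcp_pos": TCP position; "orientation": TCP orientation; "force": force on the tool from outside, world axes, zero at the start; "torque": the same for the moment, N m; "finger_gap": opening from 0.0 (shut) to 1.0 (fully open).
Only numpy, scipy, OpenCV 4.12 (cv2) and the standard library are available. Lean on these libraries where they do the work, as an engineer would, in place of code of your own. Each camera call takes 0.05 s, during which the arm holds its last target.

## Working session

There is one attempt and no reset: what is moved stays moved. The work goes in short steps, Python scripts to look and compute and a tool call to move; the robot and the scene stay as the last step left them, time stands still between calls to the robot, and variables do not carry over. Pictures are saved under pics/ and viewed, and the job is handed in when it is done.

Besides the shell and the picture viewer there is one more tool, called after "Call:" as a command line: name --argument value ..., lists and objects as JSON in quotes. move_arm: Moves the arm, as the interface text tells. Its arguments: {"type":"object","properties":{"commands":{"type":"array","items":{"type":"number"}},"fingers":{"type":"number"}},"required":["commands"]}

```bash
mkdir -p pics; python3 - <<'E'
from workcell import r
import cv2,numpy as np,pickle
D={}
for n in("scene","side"):
    p,d=r.camera(n); m=r.camera_model(n); D[n]=(p,d,m); cv2.imwrite(f"pics/{n}0.png",p)
pickle.dump(D,open("d0.pkl","wb"))
print(r.get_obs())
E
```

```text
{'clock': 0.1, 'joint_pos': array([-1.22766865e+00,  9.17749299e-02,  1.23173898e+00, -1.54014629e-05,
        1.81982521e+00, -5.67026794e-02]), 'dq': array([-0.00042011, -0.00200299, -0.00387747,  0.00055286,  0.00048917,
        0.0024889 ]), 'tau': array([ 2.24251184e-03, -4.47856164e+01, -4.07570457e+01,  6.99448376e-02,
        2.84056901e-02, -1.19575079e-04]), 'tcp_pos': array([ 233.46882803, -552.45352017,  238.64007222]), 'orientation': array([-3.14150859e+00,  1.74450626e-03, -1.17096968e+00]), 'force': array([-0.48473712,  0.182178  ,  0.66080437]), 'torque': array([-0.00160104, -0.02340103,  0.03291888]), 'finger_gap': 1.0000031655946173}
```

View pics/scene0.png

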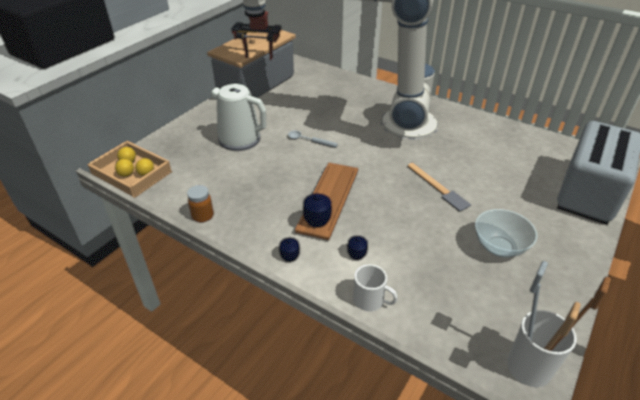

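View pics/side0.png

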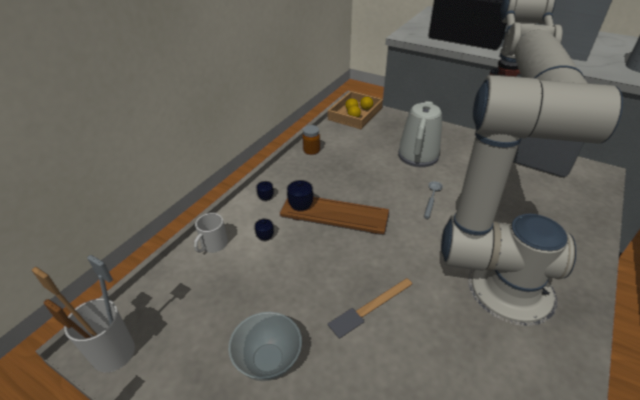

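Scene view: the board runs from the pot end at about (315,232) to the free end at (345,166). The kettle is at (238,125), the bowl at (505,235), and the two smaller pots at (290,249) and (357,246). Next I measure these with depth.

```bash
cat > h.py <<'E'
import numpy as np,pickle,cv2
def world(d,m):
    v,u=np.mgrid[:400,:640].astype(float)
    P=np.stack([(u-m["cx"])/m["fx"]*d,(v-m["cy"])/m["fy"]*d,d,np.ones_like(d)],-1)
    W=P@np.linalg.inv(m["camera_from_world"]).T
    W=W[...,:3]; W[d<=0]=np.nan; return W
def measure(D):
  for n in("scene","side"):
    p,d,m=D[n]; W=world(d.astype(float),m); h=cv2.cvtColor(p,cv2.COLOR_BGR2HSV)
    X,Y,Z=W[...,0],W[...,1],W[...,2]
    inb=(X>300)&(X<900)&(abs(Y)<450)
    # board: brown, z ~26
    b=inb&(Z>17)&(Z<34)&(h[...,1]>90)&((h[...,0]<22))
    nn,l,s,c=cv2.connectedComponentsWithStats(b.astype(np.uint8))
    for i in range(1,nn):
        if s[i,4]>300:
            q=W[l==i][:,:2]; R=cv2.minAreaRect(q.astype(np.float32)); print(n,"board",s[i],R,cv2.boxPoints(R).round().tolist())
    for nm,(lo,hi),reg in(("kettle",(40,120),None),("kettletop",(120,230),None),("bowl",(62,85),None)):
        k=(Z>lo)&(Z<hi)&(X>150)&(X<1000)&(abs(Y)<700)
        nn,l,s,c=cv2.connectedComponentsWithStats(k.astype(np.uint8))
        for i in range(1,nn):
            if s[i,4]>60:
                q=W[l==i]; print(n,nm,c[i].round(),s[i,4],"min",q.min(0).round(),"max",q.max(0).round())
E
python3 -c "
from h import *
measure(pickle.load(open('d0.pkl','rb')))
D=pickle.load(open('d0.pkl','rb'))
for n,(x,y,w,hh) in dict(scene=(190,70,200,190),side=(240,80,240,180)).items():
    cv2.imwrite(f'pics/{n}crop.png',cv2.resize(D[n][0][y:y+hh,x:x+w],None,fx=3,fy=3,interpolation=2))
"
```

```text
scene board [ 295  163   63   76 1707] ((578.0394897460938, -7.913055419921875), (353.3726501464844, 109.67352294921875), 16.493650436401367) [[393.0, -5.0], [424.0, -111.0], [763.0, -10.0], [732.0, 95.0]]
scene kettle [249.  81.] 404 min [ 150. -700.   41.] max [ 282. -605.  120.]
scene kettle [239. 128.] 895 min [ 410. -541.   40.] max [ 545. -371.  120.]
scene kettle [406. 126.] 126 min [166.  15.  90.] max [211. 115. 120.]
scene kettle [141. 168.] 554 min [ 746. -700.   40.] max [ 921. -544.   73.]
scene kettle [125. 162.] 298 min [ 779. -700.   40.] max [ 884. -626.   71.]
scene kettle [577. 195.] 824 min [158. 597.  40.] max [218. 700. 120.]
scene kettle [198. 199.] 579 min [ 817. -340.   40.] max [ 888. -266.  106.]
scene kettle [316. 209.] 805 min [648. -19.  40.] max [736.  68. 120.]
scene kettle [506. 229.] 1223 min [376. 431.  40.] max [549. 599.  79.]
scene kettle [357. 243.] 292 min [696. 152.  40.] max [751. 212.  71.]
scene kettle [288. 245.] 291 min [804.  -7.  40.] max [865.  56.  71.]
scene kettle [371. 283.] 938 min [798. 247.  40.] max [883. 365.  95.]
scene kettl
[... 2373 characters left out ...]
ide kettletop [102. 310.] 687 min [744. 645. 120.] max [855. 700. 230.]
side bowl [311. 138.] 109 min [ 811. -326.   62.] max [ 878. -266.   85.]
side bowl [406. 146.] 88 min [ 459. -471.   63.] max [ 535. -406.   84.]
side bowl [428. 150.] 119 min [ 384. -493.   62.] max [ 442. -370.   85.]
side bowl [299. 200.] 148 min [641.   6.  62.] max [719.  70.  85.]
side bowl [208. 220.] 140 min [827. 250.  62.] max [878. 311.  85.]
side bowl [208. 234.] 186 min [795. 260.  62.] max [856. 362.  85.]
side bowl [263. 339.] 855 min [376. 432.  62.] max [545. 600.  80.]
side bowl [ 98. 322.] 118 min [827. 661.  62.] max [850. 697.  85.]
side bowl [122. 339.] 107 min [746. 652.  62.] max [777. 700.  85.]
```

```bash
ls pics
```

```text
scene0.png
scenecrop.png
side0.png
sidecrop.png
```

```bash
python3 - <<'E'
from h import *
from scipy.optimize import least_squares
D=pickle.load(open('d0.pkl','rb'))
A=[]
for n in("scene","side"):
    p,d,m=D[n];W=world(d.astype(float),m)
    X,Y,Z=np.moveaxis(W,-1,0)
    for lo,hi in((6,20),(20,50),(50,80),(80,110),(110,140),(140,170),(170,215)):
        k=(X>330)&(X<600)&(Y>-620)&(Y<-345)&(Z>lo)&(Z<hi)
        q=W[k]
        if len(q)<10: continue
        f=lambda t:np.hypot(q[:,0]-t[0],q[:,1]-t[1])-t[2]
        s=least_squares(f,[465,-455,75],loss='soft_l1',f_scale=3)
        print(n,lo,hi,len(q),s.x.round(1),q.min(0).round(),q.max(0).round())
E
```

```text
scene 6 20 175 [ 460.9 -490.8   79.5] [ 336. -554.    6.] [ 582. -346.   20.]
scene 20 50 258 [ 463.2 -488.4   76. ] [ 420. -538.   20.] [ 545. -409.   50.]
scene 50 80 342 [ 459.  -489.7   78.1] [ 410. -531.   50.] [ 542. -376.   80.]
scene 80 110 348 [ 459.6 -488.8   74.1] [ 411. -531.   80.] [ 541. -371.  110.]
scene 110 140 354 [ 459.  -490.    71.1] [ 423. -541.  110.] [ 537. -367.  140.]
scene 140 170 359 [ 448.7 -492.9   76.4] [ 424. -567.  140.] [ 531. -366.  170.]
scene 170 215 775 [ 467.3 -482.9   49.8] [ 411. -574.  170.] [ 528. -378.  212.]
side 6 20 195 [ 466.4 -510.   100. ] [ 333. -609.    6.] [ 597. -345.   20.]
side 20 50 250 [ 460.7 -487.7   77.1] [ 383. -499.   20.] [ 529. -402.   50.]
side 50 80 257 [ 460.5 -486.7   75.5] [ 383. -495.   50.] [ 535. -377.   80.]
side 80 110 292 [ 459.5 -482.7   70. ] [ 387. -504.   80.] [ 530. -366.  110.]
side 110 140 285 [ 459.7 -483.3   66.8] [ 389. -551.  110.] [ 526. -365.  140.]
side 140 170 296 [ 459.3 -481.7   62.1] [ 392. -508.  140.] [ 525. -363.  170.]
side 170 215 703 [ 457.2 -475.    48.1] [ 399. -570.  170.] [ 519. -367.  214.]
```

View pics/scenecrop.png

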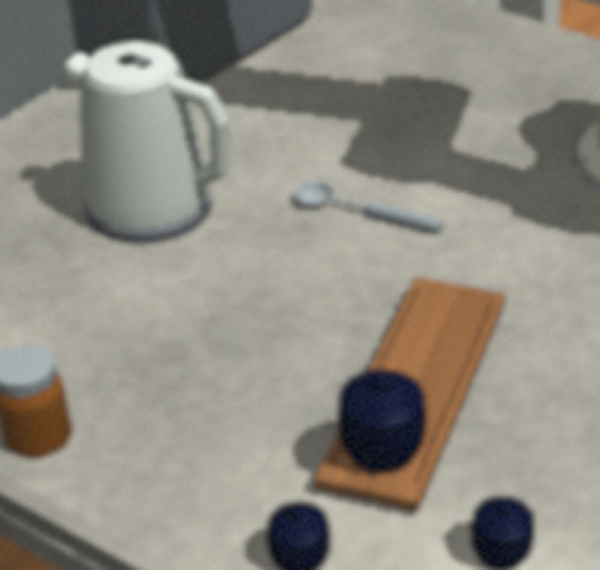

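View pics/sidecrop.png

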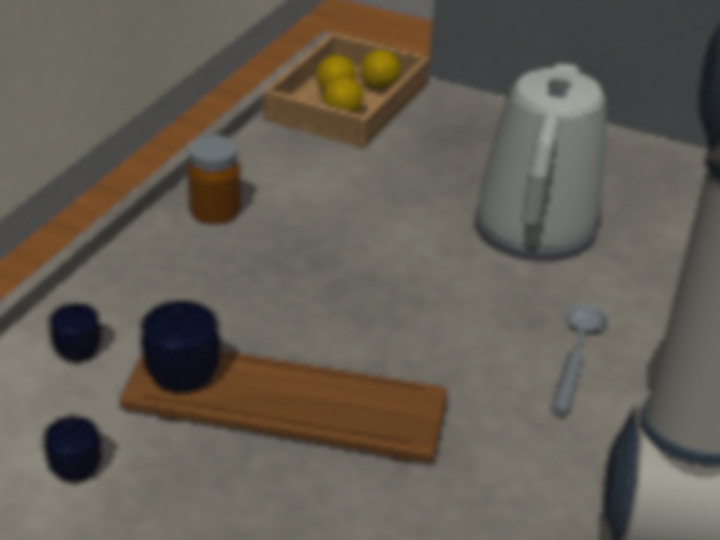

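```bash
cat > g.py <<'E'
import numpy as np
from scipy.spatial.transform import Rotation as Rn
from workcell import r
O=np.array([690.,26.]);K=np.array([460.,-487.])
def st():
    o=r.get_obs(); R=Rn.from_euler('xyz',o['orientation']);p=o['tcp_pos']
    print('t',round(o['clock'],2),'p',p.round(1),'rpy',np.degrees(o['orientation']).round(2),'F',o['force'].round(1),'gap',round(o['finger_gap'],2),'q',o['joint_pos'].round(2))
    return p,R
def to(x,y,z,yaw):
    p,R=st(); T=Rn.from_euler('xyz',[np.pi,0,np.radians(yaw)])
    print('->',np.r_[R.inv().apply(np.array([x,y,z])-p),np.degrees((R.inv()*T).as_rotvec())].round(2))
def pt(ang,xb,yb):
    a=np.radians(ang);u=np.array([np.cos(a),np.sin(a)]);v=np.array([-u[1],u[0]]);return O+xb*u+yb*v
E
python3 - <<'E'
from g import *
x,y=pt(196.53,265,-90);print(x,y);to(x,y,240,-73.5)
E
```

```text
410.3456524279239 36.88328461616608
t 0.1 p [ 233.5 -552.5  238.6] rpy [-1.800e+02  1.000e-01 -6.709e+01] F [-0.5  0.2  0.7] gap 1.0 q [-1.23  0.09  1.23 -0.    1.82 -0.06]
-> [-4.7401e+02 -3.9233e+02 -5.0000e-01  0.0000e+00  1.0000e-01  6.4100e+00]
```

Call:
move_arm --commands '[0, 0, -40, 0, 0, 0, -38, -31, -40, 0, 0, 0, -76, -63, -40, 0, 0, 0, -114, -94, -40, 0, 0, 0, -152, -126, -40, 0, 0, 0, -190, -157, -40, 0, 0, 0, -228, -189, -40, 0, 0, 1, -266, -220, -40, 0, 0, 2, -304, -252, -40, 0, 0, 3, -342, -283, -40, 0, 0, 4]' --fingers 1

```text
clock: 1.1
tcp_pos: [361.0, -125.6, 279.4]
orientation: [-3.141, -0.0, -1.242]
force: [1.6, 0.1, -0.4]
finger_gap: 0.126
```

```bash
python3 - <<'E'
from g import *
to(410.3,36.9,100,-73.5)
E
```

```text
t 1.1 p [ 361.  -125.6  279.4] rpy [-179.99   -0.    -71.16] F [ 1.6  0.1 -0.4] gap 0.13 q [-0.42 -0.48  1.66  0.    1.96  0.82]
-> [-1.3788e+02 -9.9050e+01  1.7938e+02 -1.0000e-02 -0.0000e+00  2.3400e+00]
```

Call:
move_arm --commands '[-35, -25, 10, 0, 0, 1, -70, -50, 20, 0, 0, 2, -104, -74, 50, 0, 0, 2.3, -138, -99, 90, 0, 0, 2.3, -138, -99, 130, 0, 0, 2.3, -138, -99, 170, 0, 0, 2.3, -138, -99, 180, 0, 0, 2.3, -138, -99, 180, 0, 0, 2.3]'

```text
clock: 1.9
tcp_pos: [409.0, 35.1, 98.3]
orientation: [3.138, 0.001, -1.281]
force: [0.3, -0.1, 0.1]
finger_gap: 0.004
```

```bash
python3 - <<'E'
from g import *
import cv2
to(410.3,36.9,27,-73.5)
for n in("scene","side"):
    p,d=r.camera(n); cv2.imwrite(f"pics/{n}1.png",p)
p=[cv2.imread(f"pics/{n}1.png") for n in("scene","side")]
cv2.imwrite("pics/c1.png",np.hstack([cv2.resize(p[0][90:270,220:420],None,fx=2,fy=2),cv2.resize(p[1][90:270,240:440],None,fx=2,fy=2)]))
E
```

```text
t 1.9 p [409.   35.1  98.3] rpy [ 1.798e+02  6.000e-02 -7.340e+01] F [ 0.3 -0.1  0.1] gap 0.0 q [ 0.   -0.42  1.94 -0.    1.63  1.28]
-> [-1.330e+00 -2.010e+00  7.129e+01  2.000e-01  6.000e-02  1.000e-01]
```

View pics/c1.png

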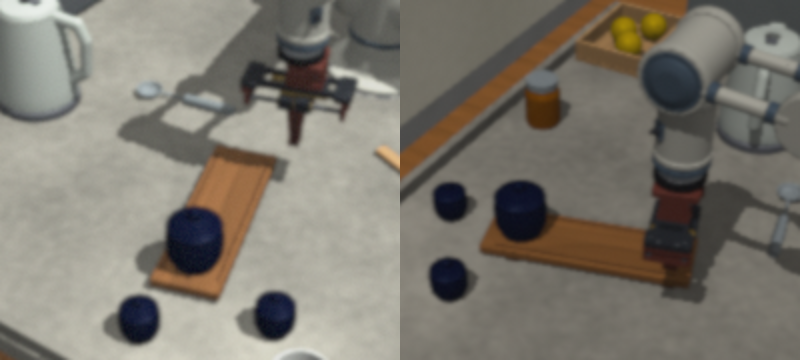

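The closed fingers are beside the free end on the side away from the kettle: scene crop (295,140), with the board edge at (278,165). They are clear of the spatula, so I go down.

Call:
move_arm --commands '[0, 0, 20, 0, 0, 0, 0, 0, 40, 0, 0, 0, 0, 0, 58, 0, 0, 0, 0, 0, 68, 0, 0, 0, 0, 0, 72, 0, 0, 0, 0, 0, 72, 0, 0, 0, 0, 0, 72, 0, 0, 0]'

```text
clock: 2.7
tcp_pos: [410.9, 35.1, 29.0]
orientation: [-3.14, -0.001, -1.281]
force: [0.5, 0.0, 0.0]
finger_gap: 0.005
```

```bash
python3 - <<'E'
from g import *
x,y=pt(196.53,265,-68.5)
to(x,y,27,-73.5)
for t in range(1,11):
    a=np.radians(.8*t);c,s=np.cos(a),np.sin(a);X,Y=-68.5,265
    print(round(c*X+s*Y-X,1),round(-s*X+c*Y-Y,1),0,0,0,-.8*t,end=', ')
E
```

```text
t 2.7 p [410.9  35.1  29. ] rpy [-1.7989e+02 -3.0000e-02 -7.3400e+01] F [0.5 0.  0. ] gap 0.0 q [ 0.   -0.38  2.03  0.    1.49  1.28]
-> [19.6   0.03  2.03 -0.11 -0.03  0.1 ]
3.7 0.9 0 0 0 -0.8, 7.4 1.8 0 0 0 -1.6, 11.2 2.6 0 0 0 -2.4000000000000004, 14.9 3.4 0 0 0 -3.2, 18.7 4.1 0 0 0 -4.0, 22.4 4.8 0 0 0 -4.800000000000001, 26.2 5.4 0 0 0 -5.6000000000000005, 30.0 6.0 0 0 0 -6.4, 33.8 6.5 0 0 0 -7.2, 37.5 7.0 0 0 0 -8.0,
```

Call:
move_arm --commands '[3, 0, 2, 0, 0, 0, 6, 0, 2, 0, 0, 0, 9, 0, 2, 0, 0, 0, 12, 0, 2, 0, 0, 0, 15, 0, 2, 0, 0, 0, 18, 0, 2, 0, 0, 0, 20, 0, 2, 0, 0, 0, 20, 0, 2, 0, 0, 0]'

```text
clock: 3.5
tcp_pos: [415.8, 15.7, 25.6]
orientation: [3.142, -0.0, -1.281]
force: [-0.1, -0.1, -0.2]
finger_gap: 0.006
```

Call:
move_arm --commands '[3.7, 0.9, 0, 0, 0, -0.8, 7.4, 1.8, 0, 0, 0, -1.6, 11.2, 2.6, 0, 0, 0, -2.4, 14.9, 3.4, 0, 0, 0, -3.2, 18.7, 4.1, 0, 0, 0, -4.0, 22.4, 4.8, 0, 0, 0, -4.8, 26.2, 5.4, 0, 0, 0, -5.6, 30, 6, 0, 0, 0, -6.4, 33.8, 6.5, 0, 0, 0, -7.2, 37.5, 7, 0, 0, 0, -8]'

```text
clock: 4.5
tcp_pos: [419.8, -22.3, 25.6]
orientation: [3.142, 0.0, -1.14]
force: [-1.1, 2.1, 0.6]
finger_gap: 0.004
```

```bash
cat > look.py <<'E'
from g import *
from h import *
import sys
def look(tag):
    st(); D={}
    for n in("scene","side"):
        p,d=r.camera(n); D[n]=(p,d,r.camera_model(n))
        W=world(d.astype(float),D[n][2]);h=cv2.cvtColor(p,cv2.COLOR_BGR2HSV);X,Y,Z=np.moveaxis(W,-1,0)
        b=(X>380)&(X<800)&(abs(Y-0)<330)&(Z>17)&(Z<34)&(h[...,1]>90)&(h[...,0]<22)
        nn,l,s,c=cv2.connectedComponentsWithStats(b.astype(np.uint8)); i=1+s[1:,4].argmax()
        R=cv2.minAreaRect(W[l==i][:,:2].astype(np.float32)); print(n,'board',np.round(R[0],1),np.round(R[1],1),round(R[2],1))
        k=(abs(X-690)<110)&(abs(Y-26)<110)&(Z>45)&(Z<150)&(h[...,2]<110); q=W[k]
        print('  pot',((q.min(0)+q.max(0))/2).round(1),q.max(0)[2].round())
    cv2.imwrite(f"pics/l{tag}.png",np.hstack([cv2.resize(D['scene'][0][70:270,200:400],None,fx=2,fy=2),cv2.resize(D['side'][0][80:280,260:460],None,fx=2,fy=2)]))
look(sys.argv[1])
E
python3 look.py a
```

```text
t 4.5 p [419.8 -22.3  25.6] rpy [180.     0.   -65.33] F [-1.1  2.1  0.6] gap 0.0 q [-0.13 -0.35  2.02 -0.    1.48  1.01]
scene board [584.2 -19.5] [351.6 123.1] 20.9
  pot [691.7  24.9  85.9] 127.0
side board [603.3 -10.2] [288.2 116.7] 24.6
  pot [682.8  28.5  87.5] 130.0
```

View pics/la.png

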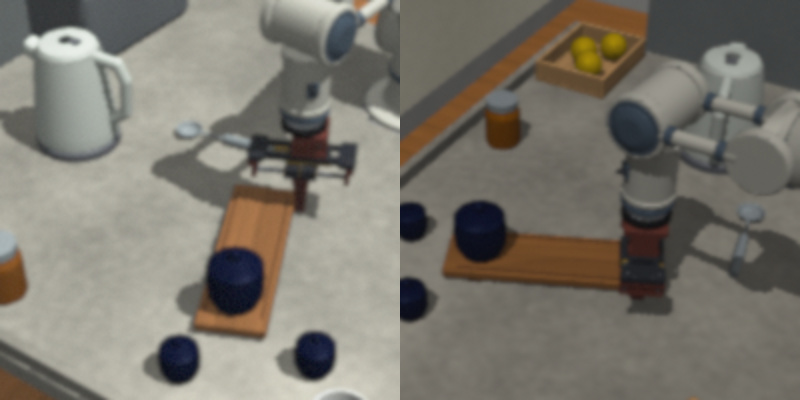

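The board is turning about the pot. In the scene crop the free end is now at (265,190) with the finger against its edge, and the push takes about 2.4 N. I continue along the same arc.

Call:
move_arm --commands '[3.7, 0.9, 0, 0, 0, -0.8, 7.4, 1.8, 0, 0, 0, -1.6, 11.2, 2.6, 0, 0, 0, -2.4, 14.9, 3.4, 0, 0, 0, -3.2, 18.7, 4.1, 0, 0, 0, -4.0, 22.4, 4.8, 0, 0, 0, -4.8, 26.2, 5.4, 0, 0, 0, -5.6, 30, 6, 0, 0, 0, -6.4, 33.8, 6.5, 0, 0, 0, -7.2, 37.5, 7, 0, 0, 0, -8]'

```text
clock: 5.6
tcp_pos: [429.1, -59.3, 25.6]
orientation: [3.142, 0.0, -1.001]
force: [-1.1, 2.0, 1.2]
finger_gap: 0.006
```

Call:
move_arm --commands '[3.7, 0.9, 0, 0, 0, -0.8, 7.4, 1.8, 0, 0, 0, -1.6, 11.2, 2.6, 0, 0, 0, -2.4, 14.9, 3.4, 0, 0, 0, -3.2, 18.7, 4.1, 0, 0, 0, -4.0, 22.4, 4.8, 0, 0, 0, -4.8, 26.2, 5.4, 0, 0, 0, -5.6, 30, 6, 0, 0, 0, -6.4, 33.8, 6.5, 0, 0, 0, -7.2, 37.5, 7, 0, 0, 0, -8]'

```text
clock: 6.6
tcp_pos: [443.4, -94.7, 25.6]
orientation: [3.141, 0.0, -0.861]
force: [-2.1, 2.5, 0.8]
finger_gap: 0.008
```

```bash
python3 look.py b
```

```text
t 6.6 p [443.4 -94.7  25.6] rpy [179.99   0.   -49.33] F [-2.1  2.5  0.8] gap 0.01 q [-0.29 -0.25  1.93 -0.    1.46  0.58]
scene board [599.1 -47.8] [355.5 124. ] 37.4
  pot [690.1  27.7  86.5] 128.0
side board [596.8 -35.4] [325.3 130.5] 40.1
  pot [682.7  29.8  87.6] 130.0
```

View pics/lb.png

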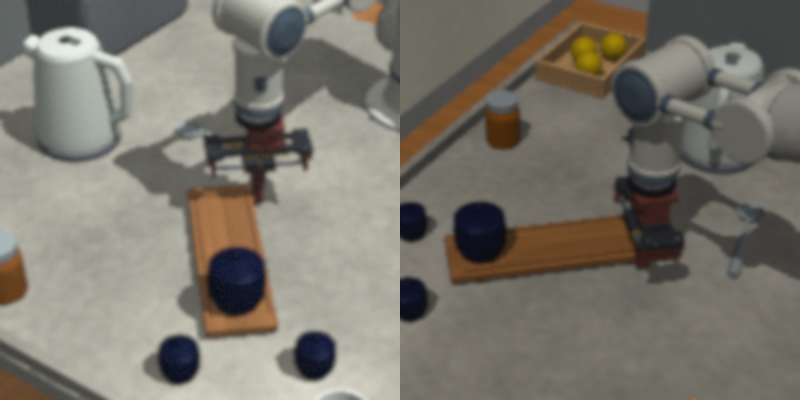

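The pot has not moved, and the board is at about 220.5 degrees (40 in the side view). It has about 25 degrees to go.

Call:
move_arm --commands '[3.7, 0.9, 0, 0, 0, -0.8, 7.4, 1.8, 0, 0, 0, -1.6, 11.2, 2.6, 0, 0, 0, -2.4, 14.9, 3.4, 0, 0, 0, -3.2, 18.7, 4.1, 0, 0, 0, -4.0, 22.4, 4.8, 0, 0, 0, -4.8, 26.2, 5.4, 0, 0, 0, -5.6, 30, 6, 0, 0, 0, -6.4, 33.8, 6.5, 0, 0, 0, -7.2, 37.5, 7, 0, 0, 0, -8]'

```text
clock: 7.7
tcp_pos: [462.6, -127.7, 25.6]
orientation: [3.142, 0.0, -0.721]
force: [-2.5, 3.3, 1.6]
finger_gap: 0.011
```

Call:
move_arm --commands '[3.7, 0.9, 0, 0, 0, -0.8, 7.4, 1.8, 0, 0, 0, -1.6, 11.2, 2.6, 0, 0, 0, -2.4, 14.9, 3.4, 0, 0, 0, -3.2, 18.7, 4.1, 0, 0, 0, -4.0, 22.4, 4.8, 0, 0, 0, -4.8, 26.2, 5.4, 0, 0, 0, -5.6, 30, 6, 0, 0, 0, -6.4, 33.8, 6.5, 0, 0, 0, -7.2, 37.5, 7, 0, 0, 0, -8]'

```text
clock: 8.7
tcp_pos: [486.2, -157.7, 25.7]
orientation: [3.142, -0.0, -0.582]
force: [-4.4, 2.6, 2.7]
finger_gap: 0.004
```

```bash
python3 look.py c
```

```text
t 8.7 p [ 486.2 -157.7   25.7] rpy [180.    -0.   -33.32] F [-4.4  2.6  2.7] gap 0.0 q [-0.38 -0.08  1.79 -0.    1.44  0.2 ]
scene board [619.1 -65.8] [351.9 125.3] 56.3
  pot [691.3  28.8  87.7] 130.0
side board [620.5 -63.4] [338.6 126.8] 53.7
  pot [681.1  28.8  86.8] 129.0
```

View pics/lc.png

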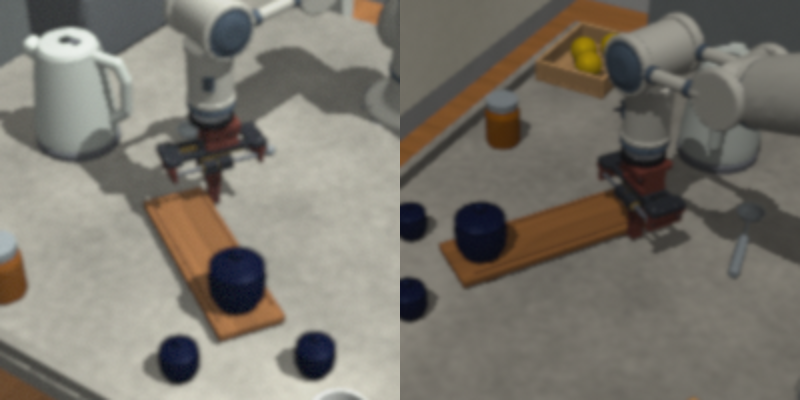

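Call:
move_arm --commands '[3.7, 0.9, 0, 0, 0, -0.8, 7.4, 1.8, 0, 0, 0, -1.6, 11.2, 2.6, 0, 0, 0, -2.4, 14.9, 3.4, 0, 0, 0, -3.2, 18.7, 4.1, 0, 0, 0, -4.0, 22.4, 4.8, 0, 0, 0, -4.8, 26.2, 5.4, 0, 0, 0, -5.6, 30, 6, 0, 0, 0, -6.4, 33.8, 6.5, 0, 0, 0, -7.2, 37.5, 7, 0, 0, 0, -8]'

```text
clock: 9.8
tcp_pos: [513.6, -184.2, 25.6]
orientation: [3.142, 0.0, -0.442]
force: [-2.9, 1.3, 0.3]
finger_gap: 0.004
```

Call:
move_arm --commands '[2, 0.5, 0, 0, 0, -0.4, 4, 1, 0, 0, 0, -0.8, 5, 1.2, 0, 0, 0, -1.1, 5, 1.2, 0, 0, 0, -1.1, 3, 1.2, 0, 0, 0, -1.1, -2, 1.2, 0, 0, 0, -1.1, -10, 1.2, 0, 0, 0, -1.1, -20, 1.2, 0, 0, 0, -1.1, -30, 1.2, 0, 0, 0, -1.1, -30, 1.2, 0, 0, 0, -1.1]'

```text
clock: 10.8
tcp_pos: [484.7, -171.5, 25.6]
orientation: [-3.142, 0.0, -0.424]
force: [0.7, -0.7, 0.3]
finger_gap: 0.004
```

```bash
python3 look.py d
```

```text
t 10.8 p [ 484.7 -171.5   25.6] rpy [-1.800e+02  1.000e-02 -2.428e+01] F [ 0.7 -0.7  0.3] gap 0.0 q [-0.41 -0.07  1.78  0.    1.44  0.02]
scene board [639.9 -80. ] [352.7 111.5] 65.8
  pot [689.8  28.4  86.7] 128.0
side board [633.3 -80.4] [353.2 114.4] 66.6
  pot [682.3  29.   87.8] 131.0
```

View pics/ld.png

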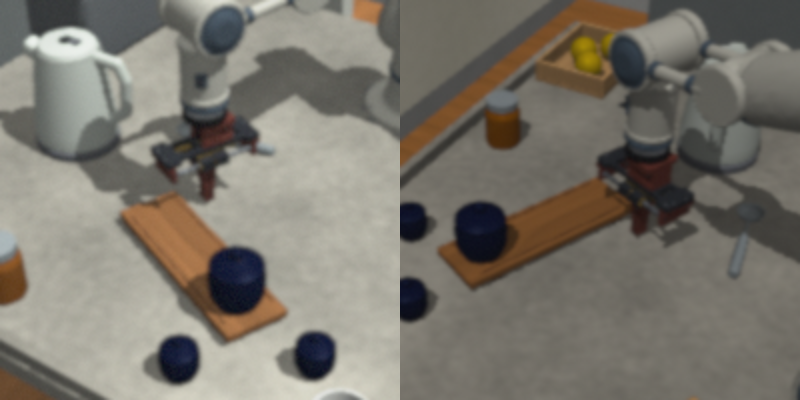

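The board is at 66 degrees and needs about 66.3. The fingers are clear of it, with the finger at (207,190) and the board edge at (185,200) in the scene crop. I lift away and check once more.

Call:
move_arm --commands '[0, 0, -30, 0, 0, 0, 0, 0, -65, 0, 0, 0, 0, 0, -100, 0, 0, 0, 0, 0, -135, 0, 0, 0, 0, 0, -170, 0, 0, 0, 0, 0, -200, 0, 0, 0, 0, 0, -200, 0, 0, 0, 0, 0, -200, 0, 0, 0]'

```text
clock: 11.7
tcp_pos: [486.2, -172.3, 226.1]
orientation: [-3.142, -0.002, -0.424]
force: [0.3, -0.3, -0.8]
finger_gap: 0.005
```

```bash
python3 look.py e; python3 - <<'E'
from h import *
from workcell import r
for n in("scene","side"):
    p,d=r.camera(n);W=world(d.astype(float),r.camera_model(n));X,Y,Z=np.moveaxis(W,-1,0)
    for nm,k in(("kettle",(X>330)&(X<600)&(Y>-620)&(Y<-345)&(Z>20)&(Z<50)),("bowl",(X>340)&(X<590)&(Y>400)&(Y<640)&(Z>40)&(Z<82))):
        q=W[k];print(n,nm,q.min(0).round(),q.max(0).round())
print(r.get_obs()['force'])
E
```

```text
t 11.7 p [ 486.2 -172.3  226.1] rpy [-1.80e+02 -9.00e-02 -2.43e+01] F [ 0.3 -0.3 -0.8] gap 0.01 q [-0.41 -0.14  1.48  0.    1.8   0.02]
scene board [639.9 -79.5] [350.2 110.8] 65.9
  pot [687.9  27.7  87.3] 129.0
side board [633.6 -80.1] [351.8 114.1] 66.6
  pot [680.4  28.8  88.5] 132.0
scene kettle [ 422. -538.   20.] [ 542. -407.   50.]
scene bowl [377. 430.  40.] [554. 599.  81.]
side kettle [ 382. -509.   20.] [ 532. -401.   50.]
side bowl [377. 430.  40.] [545. 600.  80.]
[-0.85790509  0.85893937  0.5916244 ]
```

View pics/le.png

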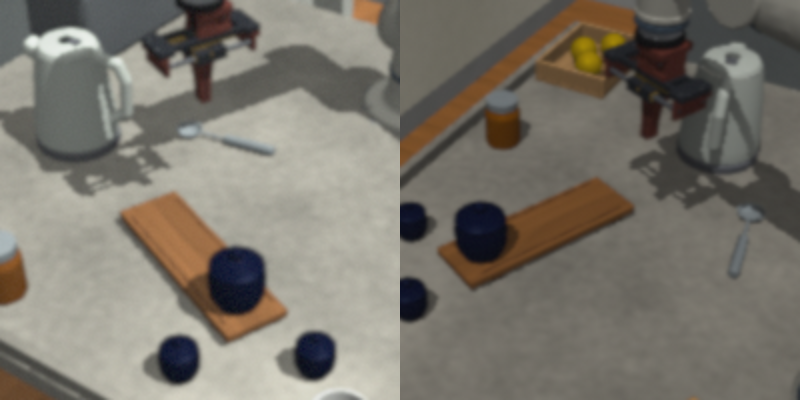

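The board points at the kettle, the pot is standing on it, and the arm is clear of everything. I hand it in.

```bash
python3 -c "
from workcell import r
print(r.hand_in())"
```

```text
the job is handed in; nothing more can be done
None
```

I pushed the board's free end round by about 50° with the closed fingers, along an arc about the sugar pot, then backed off, lifted clear and handed the job in at about 12 s. Hand-in gives no verdict, so the figures below are my own camera measurements.

- **Aim:** the board lies at about 66.2° (65.9° from one camera, 66.6° from the other). About 66.5° would point exactly at the kettle's centre, so the middle line passes within about 10 mm of it (limit 100 mm).
- **Pot end:** it shifted by about 6 mm (limit 40 mm), with the board flat.
- **Sugar pot:** it stands upright, a few mm from the board's origin (limit 30 mm).
- **Kettle and bowl:** both measure where they started, within the measuring noise, and nothing touched them.
- **Contact:** the wrist force stayed around 6 N or less at each reading, and the arm ended clear of everything.

The two cameras disagreed by about 6–8 mm on the board's centre and the pot's position, but this is well inside the limits.

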